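Loosen the left-hand hub knob of the blue painting turntable

TASK

The blue canvas is finished: loosen the hub knob that clamps it to its painting turntable. The thread is left-handed, so turn the knob clockwise as seen from above, about a quarter turn, until its white pointer stands at the green mark, then let go. Do not tighten it past the black mark, do not touch the turntable with the red canvas, and leave the white paint bottle standing where it is.

Things in the scene. Friction and masses are not known exactly. Their poses are not given: they have to be found in the camera images.
- blue_knob_grip (a point): Grip point of the black hub knob on the turntable with the blue square canvas (fixed, locked). Knob: upright bar 50 long, 14 thick, 38 mm tall on a round flange 48 wide, 8 thick; pinch the bar across its 14 mm. Point: on the vertical turning axis, 13 mm below the bar's top, 23 mm above the flange, about 125 mm above the table. Turns with the knob: z up, x along the bar to its white pointer end.
- blue_knob (a joint): Angle of that knob, rad, growing clockwise seen from above. The grey hub plate (92 mm wide) under it has two marks: 0 = pointer at the black mark, tight; 1.57 = pointer at the green mark, loosened. Starts at 0 to 0.3; stiff (0.08 N m friction), stays where left; stops at -0.5 and 2.8. The knob does not rise as it turns.
- red_turntable: The other turntable, of the same make, with a red canvas and its own black hub knob; not to be touched. White housing 220 x 220 x 60 mm, canvas top at 90 mm, knob top at 139 mm. Origin at the centre of its underside on the table, z up.
- bottle: White paint bottle, 62 mm diameter, 170 mm tall, standing loose on the table beyond the turntables. Origin at the centre of its underside, z up.
Not all that is in view belongs to the job. Several things have the shape of the bottle; the one meant has the colours described above.

How it is judged:
By the outcome, as a careful person would: the job done as asked, in the order asked, and still so for the second after the job is handed in, with the robot touching nothing.
It also fails if it takes over 29 s, if anything falls off the work surface, if the arm or the gripper's body presses on something with over 40 N, if the wrist force passes 120 N, or if a joint passes its speed limit or range.

ROBOT

A 6-joint arm with a two-finger parallel gripper is mounted at the origin on the work surface. World frame = base frame: x ahead of the robot, y to its left, z up, the work surface at z = 0. Lengths are in m, angles in rad, forces in N, time in s.
With the tool pointing down it reaches from about 0.325 to 0.85 m from the base axis. Payload 4.4 kg.
Tool frame: the origin (TCP) lies on the centre line of the jaws, within the pads' length; the fingertips stand 25 mm ahead of it and the grasp point (between the pads) lies 6 mm ahead of it; z points along the fingers, y is the direction in which the jaws open and shut (so a half turn about z gives the same grasp; the last joint's range is limited). The gripper opens to 94 mm and grips with 3 to 60 N. Pads are 16 mm wide; open, the fingers measure 119 mm over their backs; the gripper's body (75 mm by 177 mm) begins 78 mm behind the grasp point.
Start: joints at [-1.389, 0.207, 1.542, -0, 1.393, -0.15], TCP at [0.188, -0.543, 0.196] pointing down, gripper open.
Joint ranges: [-2.73, 2.73], [-0.86, 2.22], [0.23, 2.46], [-1.11, 4.25], [0.08, 2.63], [-2.82, 2.82]. Speed limits (rad/s): [2.79, 2.79, 3.14, 3.14, 3.14, 3.14].

INTERFACE

Orientations are given as a unit quaternion [x, y, z, w].
In Python, from cell import read_state, camera, camera_model, close_job gives the robot as it stands. The module is installed in compiled form; this text tells all that it offers.
- The arm moves only by the tool carry_out, never from a script. Its argument "motion" is a list of rows, each a list of 6 numbers: the shift along the tool's x, y, z in m, then the turn, a rotation vector about the tool's x, y, z in degrees. In form: [[tx, ty, tz, ax, ay, az], ...]. A call has 1 to 8 rows; each row is the pose to reach, as a shift and turn from the pose commanded when the call began, along the tool's axes at that moment; what a row does not reach only later rows make up. A row lasts 1/12 s, in which the tool goes at most 41.7 mm and 7.16 degrees, less where a joint would pass 70% of its speed; a pose out of reach is approached as far as the arm can. A call with a gripper value outside its range is refused whole. "grip" is the closure, from 0 (fully open) to 1 (shut), set as the call begins (left out, the last holds). The fingers move at their own pace and stop on an object; "grip_force" is the grip in N (left out, the last holds). Time passes only in rows, so rows that repeat a pose let the fingers close. It gives the time, the measured TCP pose, the force and the opening at its end, in the units of the state.
- read_state(): the state, without advancing time (a new reading comes with each control period).
- camera(name): name is "side" or "top"; returns the picture (420x560x3 uint8, red, green, blue); there is no depth.
- camera_model(name): a dict with "intrinsics" (3x3 intrinsics, pixels), "R" (3x3) and "t" (3): a world point X has camera coordinates R X + t. Camera axes: x right, y down, z forward; pixel columns grow to the right and rows downward; lengths in m; the calibration is good to about 2 mm. A picture is of the moment at which its call begins. camera_model takes no time and is no camera call.
- close_job(): hands the job in, once; it reports no verdict.
The state is a dict: "t": time; "qpos": joint angles; "joint_velocities": joint speeds; "joint_efforts": joint torques, N m; "tool_pos": TCP position; "orientation": TCP orientation; "force": force on the tool from outside, world axes, zero at the start; "ft_torque": the same for the moment, N m; "opening": finger opening in m.
Only numpy, scipy, OpenCV 4.12 (cv2) and the standard library are available. Lean on these libraries where they do the work, as an engineer would, in place of code of your own. Each camera call takes 0.05 s, during which the arm holds its last target. There are 200 camera calls.

## Working session

There is one attempt and no reset: what is moved stays moved. The work goes in short steps, Python scripts to look and compute and a tool call to move; the robot and the scene stay as the last step left them, time stands still between calls to the robot, and variables do not carry over. Pictures are saved under pics/ and viewed, about 8 in all and at most 12, crops included, and the job is handed in when it is done.

Besides the shell and the picture viewer there is one more tool, called after "Call:" as a command line: name --pt "numbers of a row" for each row, then --argument value for the rest. carry_out: Moves the arm, as the interface text tells. Its arguments: {"type":"object","properties":{"motion":{"type":"array"},"grip":{"type":"number"},"grip_force":{"type":"number"}},"required":["motion"]}

```bash
mkdir -p pics
python3 - <<'E'
from cell import *
import cv2,numpy as np
for n in("top","side"):
    cv2.imwrite(f"pics/{n}0.png",camera(n)[:,:,::-1])
    m=camera_model(n);print(n,np.round(m["intrinsics"],1).tolist(),np.round(m["R"],3).tolist(),np.round(m["t"],3).tolist())
print(read_state())
E
```

```text
top [[451.1, 0.0, 285.0], [0.0, 451.1, 202.4], [0.0, 0.0, 1.0]] [[0.028, -0.999, -0.017], [-0.988, -0.025, -0.153], [0.152, 0.021, -0.988]] [-0.006, 0.669, 1.02]
side [[423.8, 0.0, 276.1], [0.0, 423.8, 203.9], [0.0, 0.0, 1.0]] [[0.959, -0.283, 0.004], [-0.18, -0.622, -0.762], [0.218, 0.73, -0.647]] [-0.624, 0.22, 0.816]
{'t': 0.1, 'qpos': array([-1.38852017e+00,  2.07362072e-01,  1.54279395e+00, -2.72895654e-05,
        1.39351682e+00, -1.50489490e-01]), 'joint_velocities': array([-0.00033756, -0.00118702, -0.00287455, -0.00018842, -0.00118914,
        0.00100982]), 'joint_efforts': array([ 6.14821005e-06, -3.71865284e+01, -2.82292360e+01,  7.00805057e-02,
        3.11589043e-02, -5.27319014e-05]), 'tool_pos': array([ 0.18767661, -0.54271383,  0.19519959]), 'orientation': array([ 9.86189346e-01,  1.65618514e-01, -2.99566086e-05, -1.03975044e-03]), 'force': array([0.13062157, 0.24879744, 0.18340127]), 'ft_torque': array([ 0.01113356, -0.02430149, -0.05554087]), 'opening': 0.09389060158595716}
```

View pics/top0.png

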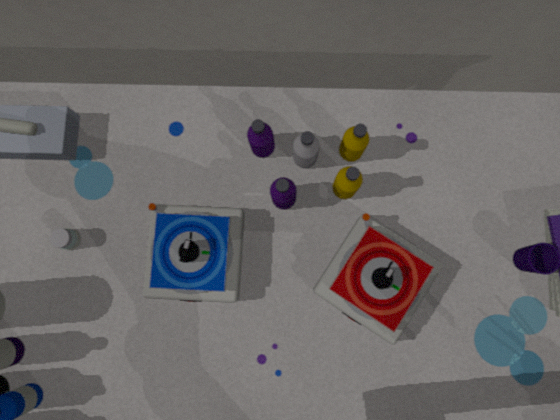

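View pics/side0.png

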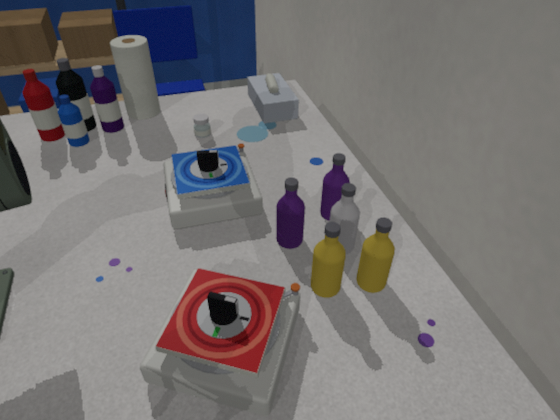

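Top view: the candidates are the knob on the blue canvas (189,251) and the one on the red canvas (382,278). I choose the blue one. The white bottle is at (306,150), among purple and yellow ones. Next is a close crop to check.

```bash
python3 - <<'E'
import cv2,numpy as np
a=cv2.imread("pics/top0.png")[221:281,159:219]; b=cv2.imread("pics/side0.png")[135:195,180:240]
r=lambda x:cv2.resize(x,None,fx=6.6,fy=6.6,interpolation=cv2.INTER_CUBIC)
cv2.imwrite("pics/crop0.png",cv2.convertScaleAbs(np.hstack([r(a),r(b)]),alpha=1.6))
E
cat > h.py <<'E'
from cell import *
import numpy as np
def ray(n,u,v,z):
    m=camera_model(n);K,R,t=map(np.array,(m["intrinsics"],m["R"],m["t"]))
    c=-R.T@t;d=R.T@np.linalg.inv(K)@[u,v,1];return c+d*(z-c[2])/d[2]
def proj(n,X):
    m=camera_model(n);p=np.array(m["intrinsics"])@(np.array(m["R"])@X+m["t"]);return p[:2]/p[2]
E
```

```text
(no output)
```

View pics/crop0.png

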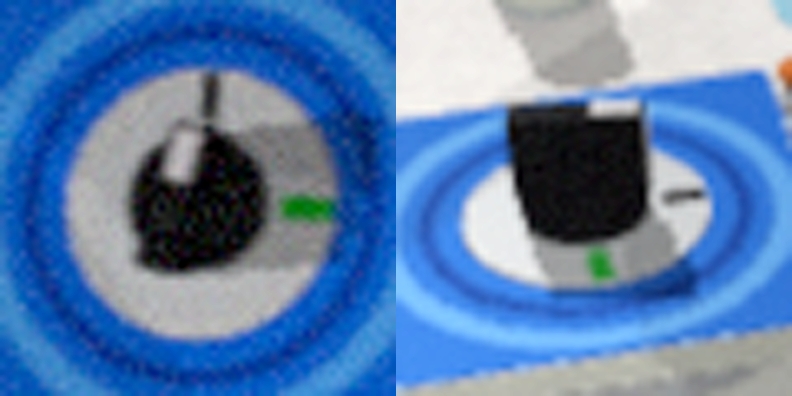

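The crop shows the black knob on the blue canvas with its white pointer near the black mark. In the top crop, the plate centre is at (200,205), the black mark at (209,95), the green mark at (308,208) and the pointer at (184,150).

Run:
```python
from h import *
T=lambda x,y,z:ray("top",159+x/6.6-.5,221+y/6.6-.5,z)
S=lambda x,y,z:ray("side",180+(x-396)/6.6-.5,135+y/6.6-.5,z)
c=T(200,205,.094);print("plate",c,"side",S(588,208,.094))
ang=lambda v:np.degrees(np.arctan2(v[1],v[0]))
for n,p in dict(black=(209,95),green=(308,208)).items(): print(n,ang(T(*p,.094)-c))
for n,p in dict(black=(685,196),green=(601,265)).items(): print(n,ang(S(*p,.094)-S(588,208,.094)))
w=T(184,150,.138);print("white",w,ang(w-c),np.linalg.norm((w-c)[:2]))
w=S(617,108,.138);print("whiteS",w,ang(w-S(588,208,.094)))
print("barends side",S(510,108,.138),S(645,104,.138))
print("white bottle",ray("top",307,138,.17),"red c",ray("top",382,278,.09))
for d in (0,-10,10,20,30):
  a=np.radians(d); u=np.array([np.cos(a),np.sin(a),0])
  f=[]
  for X in (c+[0,0,.044]+.025*u, c+[0,0,.044]-.025*u):
    q=proj("top",X);s=proj("side",X);f+=[((q-[159,221]+.5)*6.6).round(),((s-[180,135]+.5)*6.6+[396,0]).round()]
  print(d,f)
```

```text
plate [0.54485599 0.22438282 0.094     ] side [0.54500008 0.2304532  0.094     ]
black -1.249439856016135
green -90.01599234808079
black -3.7480722296480824
green -92.22396096260111
white [0.56088666 0.22056376 0.138     ] -13.400045313349404 0.016479307697476308
whiteS [0.55931875 0.22662076 0.138     ] -14.984189805447734
barends side [0.52209206 0.23735987 0.138     ] [0.56954213 0.22641306 0.138     ]
white bottle [ 0.79201843 -0.03385715  0.17      ] red c [ 0.49834509 -0.20902144  0.09      ]
0 [array([174., 122.]), array([647., 107.]), array([165., 276.]), array([509., 128.])]
-10 [array([187., 124.]), array([648., 113.]), array([151., 275.]), array([508., 122.])]
10 [array([161., 123.]), array([644., 101.]), array([178., 275.]), array([512., 134.])]
20 [array([148., 126.]), array([639.,  95.]), array([191., 272.]), array([517., 140.])]
30 [array([135., 131.]), array([632.,  90.]), array([203., 267.]), array([524., 145.])]
```

Call:
carry_out --pt "0.02 -0.021 -0.02 0 0 -5" --pt "0.048 -0.05 -0.035 0 0 -11" --pt "0.076 -0.078 -0.045 0 0 -18" --pt "0.104 -0.107 -0.045 0 0 -25" --pt "0.132 -0.136 -0.045 0 0 -32" --pt "0.16 -0.165 -0.045 0 0 -39" --pt "0.187 -0.193 -0.045 0 0 -46" --pt "0.21 -0.217 -0.045 0 0 -50" --grip 0.25

```text
t: 0.77
tool_pos: [0.3157, -0.2671, 0.2408]
orientation: [0.822, 0.569, 0.0, -0.0]
force: [-0.9, 0.2, 0.7]
opening: 0.0704
```

```bash
cat >> h.py <<'E'
from scipy.spatial.transform import Rotation as Ro
def go(x,y,z,psi):
    s=read_state();R=Ro.from_quat(s["orientation"]);p=np.radians(psi)
    c,sn=np.cos(p),np.sin(p);G=Ro.from_matrix(np.array([[c,sn,0],[sn,-c,0],[0,0,-1]]))
    print("t",round(s["t"],2),"q",np.degrees(s["qpos"]).round(1),"pos",s["tool_pos"].round(4),"shift",R.inv().apply(np.array([x,y,z])-s["tool_pos"]).round(4),"rot",np.degrees((R.inv()*G).as_rotvec()).round(1),"open",s["opening"],"F",s["force"].round(1))
E
python3 -c "
from h import *
go(.545,.227,.24,166.5)"
```

```text
t 0.77 q [-52.3 -10.7 105.8   0.   85.  -31.7] pos [ 0.3157 -0.2671  0.2408] shift [0.5432 0.0407 0.0013] rot [  0.   -0.1 -97.1] open 0.07038077172529043 F [-0.9  0.2  0.7]
```

Call:
carry_out --pt "0.036 0.003 0 0 0 -6.5" --pt "0.072 0.005 0 0 0 -13" --pt "0.108 0.008 0 0 0 -19.5" --pt "0.144 0.011 0 0 0 -26" --pt "0.18 0.014 0 0 0 -32.5" --pt "0.216 0.016 0 0 0 -39" --pt "0.252 0.019 0 0 0 -45.5" --pt "0.28 0.021 0 0 0 -50"

```text
t: 1.43
tool_pos: [0.4353, -0.0132, 0.241]
orientation: [0.504, 0.864, 0.0, -0.0]
force: [0.3, 0.1, 0.5]
opening: 0.0709
```

```bash
python3 -c "
from h import *
go(.545,.227,.21,166.5)"
```

```text
t 1.43 q [-13.2  -7.7 103.2   0.   84.5 -42.6] pos [ 0.4353 -0.0132  0.241 ] shift [0.1552 0.2136 0.0311] rot [  0.   -0.  -47.1] open 0.07094054523332409 F [0.3 0.1 0.5]
```

Call:
carry_out --pt "0.021 0.029 0.002 0 0 -6" --pt "0.043 0.058 0.006 0 0 -13" --pt "0.065 0.09 0.011 0 0 -20" --pt "0.087 0.12 0.017 0 0 -27" --pt "0.109 0.15 0.023 0 0 -34" --pt "0.131 0.18 0.028 0 0 -41" --pt "0.155 0.214 0.031 0 0 -47" --pt "0.155 0.214 0.031 0 0 -47"

```text
t: 2.1
tool_pos: [0.5473, 0.2293, 0.2073]
orientation: [0.117, 0.993, 0.001, -0.002]
force: [-0.3, -1.3, -0.5]
opening: 0.0705
```

Run:
```python
from h import *
import cv2
go(.545,.227,.119+.006,166.5)
im=[]
for n in("top","side"):
    p=proj(n,np.array([.545,.227,.14])).astype(int);a=camera(n)[p[1]-50:p[1]+50,p[0]-50:p[0]+50,::-1]
    print(n,p-50);im.append(cv2.resize(a,None,fx=4,fy=4,interpolation=cv2.INTER_CUBIC))
cv2.imwrite("pics/c1.png",cv2.convertScaleAbs(np.hstack(im),alpha=1.6))
```

```text
t 2.1 q [ 14.3  13.7  84.8   0.2  81.7 -62.3] pos [0.5473 0.2293 0.2073] shift [ 0.0015 -0.0029  0.0823] rot [ 0.1 -0.2  0. ] open 0.07046149231146272 F [-0.3 -1.3 -0.5]
top [132 200]
side [156 100]
```

View pics/c1.png

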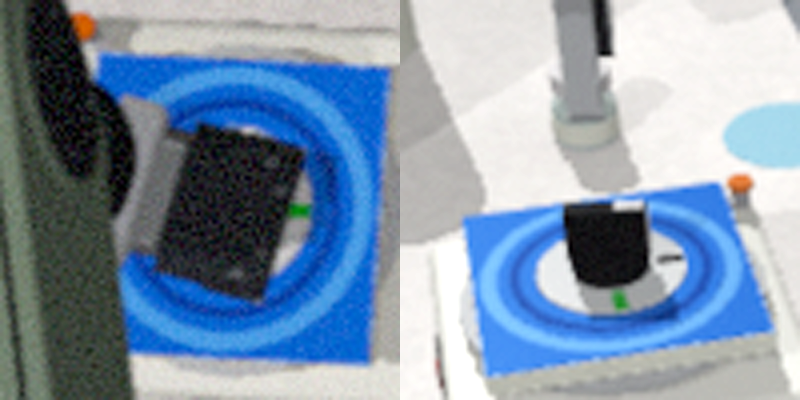

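Call:
carry_out --pt "0 0 0.01 0 0 0" --pt "0 0 0.025 0 0 0" --pt "0 0 0.04 0 0 0" --pt "0 0 0.055 0 0 0" --pt "0 0 0.067 0 0 0" --pt "0 0 0.075 0 0 0" --pt "0 0 0.075 0 0 0" --pt "0 0 0.075 0 0 0"

```text
t: 2.87
tool_pos: [0.5466, 0.223, 0.1351]
orientation: [0.122, 0.993, -0.0, -0.0]
force: [0.1, 1.6, 0.2]
opening: 0.0704
```

Run:
```python
from h import *
import cv2
go(.545,.227,.133,166.5)
im=[]
for n in("top","side"):
    p=proj(n,np.array([.545,.227,.14])).astype(int);a=camera(n)[p[1]-50:p[1]+50,p[0]-50:p[0]+50,::-1]
    im.append(cv2.resize(a,None,fx=4,fy=4,interpolation=cv2.INTER_CUBIC))
cv2.imwrite("pics/c2.png",cv2.convertScaleAbs(np.hstack(im),alpha=1.6))
```

```text
t 2.87 q [ 13.8  16.8  89.6  -0.   73.5 -62.2] pos [0.5466 0.223  0.1351] shift [0.0025 0.0035 0.0021] rot [-0.  -0.  -0.5] open 0.0704106160142336 F [0.1 1.6 0.2]
```

View pics/c2.png

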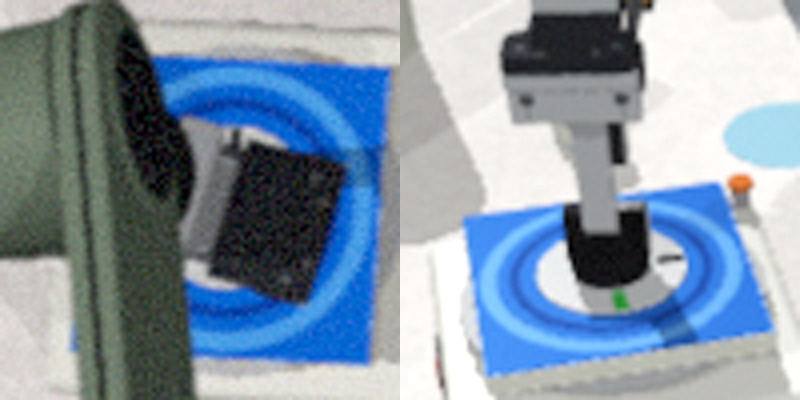

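Run:
```python
from h import *
go(.545,.227,.133,166.5)
o=proj("side",np.array([.545,.227,.14])).astype(int)-50
u=np.array([np.cos(np.radians(76.5)),np.sin(np.radians(76.5)),0])
for d in(-.047,-.035,.035,.047):
  print(d,(proj("side",np.array([.5466,.223,.110])+d*u)-o)*4+[400,0])
```

```text
t 2.97 q [ 13.8  16.8  89.5  -0.   73.5 -62.2] pos [0.5476 0.2236 0.1364] shift [0.0034 0.0027 0.0034] rot [ 0.1  0.1 -0.5] open 0.07052877227630318 F [-0.5 -0.1 -0.3]
-0.047 [606.89608361 294.76108813]
-0.035 [608.34600697 282.71791538]
0.035 [616.302798   216.62820958]
0.047 [617.58670125 205.96401244]
```

Call:
carry_out --pt "0.002 0.003 0.002 0 0 0" --pt "0.002 0.003 0.002 0 0 0" --pt "0.002 0.003 0.002 0 0 0" --pt "0.002 0.003 0.002 0 0 0" --pt "0.002 0.003 0.002 0 0 0" --pt "0.002 0.003 0.002 0 0 0" --pt "0.002 0.003 0.002 0 0 0" --pt "0.002 0.003 0.002 0 0 0" --grip 1 --grip_force 20

```text
t: 3.63
tool_pos: [0.5456, 0.2271, 0.1333]
orientation: [0.121, 0.993, -0.0, 0.0]
force: [0.2, 0.1, -0.5]
opening: 0.0204
```

```bash
python3 -c "
from h import *
go(.545,.227,.133,90)
print(read_state()['ft_torque'])"
```

```text
t 3.63 q [ 14.2  17.   89.7  -0.   73.3 -61.9] pos [0.5456 0.2271 0.1333] shift [ 0.0006 -0.0002  0.0003] rot [-0.   0.  76.1] open 0.02038378017726883 F [ 0.2  0.1 -0.5]
[ 0.0982681  -0.14546307  0.05585372]
```

Still closing; give it a few more rows.

Call:
carry_out --pt "0 0 0 0 0 0" --pt "0 0 0 0 0 0" --pt "0 0 0 0 0 0" --pt "0 0 0 0 0 0"

```text
t: 3.97
tool_pos: [0.5456, 0.2271, 0.1332]
orientation: [0.121, 0.993, -0.0, -0.0]
force: [0.7, 0.2, -1.1]
opening: 0.0004
```

Run:
```python
from h import *
import cv2
go(.545,.227,.133,89)
print(read_state()['ft_torque'])
a=camera("side")[90:210,140:280,::-1]
cv2.imwrite("pics/c3.png",cv2.convertScaleAbs(cv2.resize(a,None,fx=4.5,fy=4.5,interpolation=cv2.INTER_CUBIC),alpha=1.6))
```

```text
t 3.97 q [ 14.2  17.   89.7   0.   73.3 -61.9] pos [0.5456 0.2271 0.1332] shift [ 0.0005 -0.0002  0.0002] rot [-0.  -0.  77.1] open 0.0004031321245473382 F [ 0.7  0.2 -1.1]
[ 0.04834481 -0.15636025 -0.00341323]
```

View pics/c3.png

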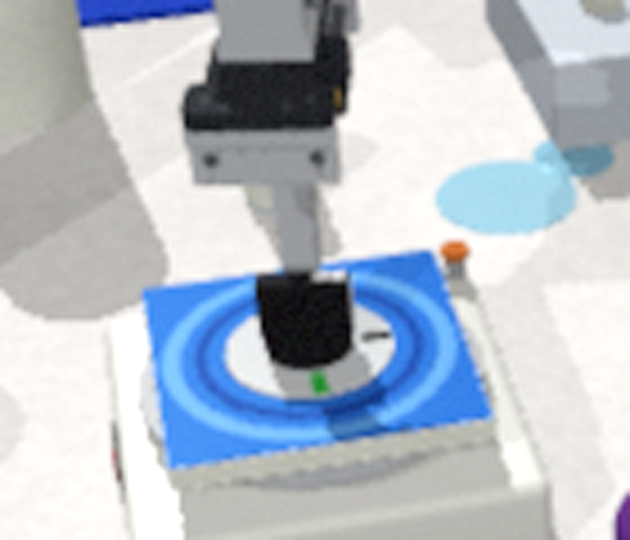

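The fingers shut fully with nothing between them. In the side view they end at the knob top (about px 207,150), so the tips look either higher or farther back than reported. I'll check predicted against seen tip positions.

Run:
```python
from h import *
import cv2
for n in("top","side"):
  m=camera_model(n);print(n,-np.array(m["R"]).T@m["t"])
for nm,z in(("c1",.2073),("c2",.136),("now",.133)):
  P=np.array([.5465,.226,z])
  print(nm,[ (k,proj(n,P+[0,0,k]).round(1)) for n in("top","side") for k in(-.025,0,.05,.084,.12)])
a=cv2.resize(camera("side")[60:200,150:270,::-1],None,fx=4,fy=4,interpolation=cv2.INTER_CUBIC)
b=cv2.resize(camera("top")[195:335,130:235,::-1],None,fx=4,fy=4,interpolation=cv2.INTER_CUBIC)
g=np.hstack([b[:,:320],a]);g=(np.power(g/255.,.45)*255).astype(np.uint8)
cv2.imwrite("pics/c4.png",g)
```

```text
top [ 0.50562938 -0.01001235  1.10976387]
side [ 0.45971075 -0.63579357  0.6981671 ]
c1 [(-0.025, array([178.3, 248.8])), (0, array([175.2, 248.2])), (0.05, array([168.4, 246.8])), (0.084, array([163.3, 245.7])), (0.12, array([157.4, 244.5])), (-0.025, array([205.8, 135.7])), (0, array([204.7, 126.2])), (0.05, array([202.3, 106.2])), (0.084, array([200.6,  91.8])), (0.12, array([198.6,  75.8]))]
c2 [(-0.025, array([186.4, 250.4])), (0, array([183.7, 249.9])), (0.05, array([177.9, 248.7])), (0.084, array([173.5, 247.8])), (0.12, array([168.6, 246.8])), (-0.025, array([208.8, 161.2])), (0, array([207.8, 152.5])), (0.05, array([205.6, 134.3])), (0.084, array([204.1, 121.3])), (0.12, array([202.3, 106.8]))]
now [(-0.025, array([186.7, 250.5])), (0, array([184., 250.])), (0.05, array([178.2, 248.8])), (0.084, array([173.9, 247.9])), (0.12, array([169. , 246.9])), (-0.025, array([208.9, 162.2])), (0, array([207.9, 153.6])), (0.05, array([205.8, 135.5])), (0.084, array([204.2, 122.5])), (0.12, array([202.5, 108. ]))]
```

View pics/c4.png

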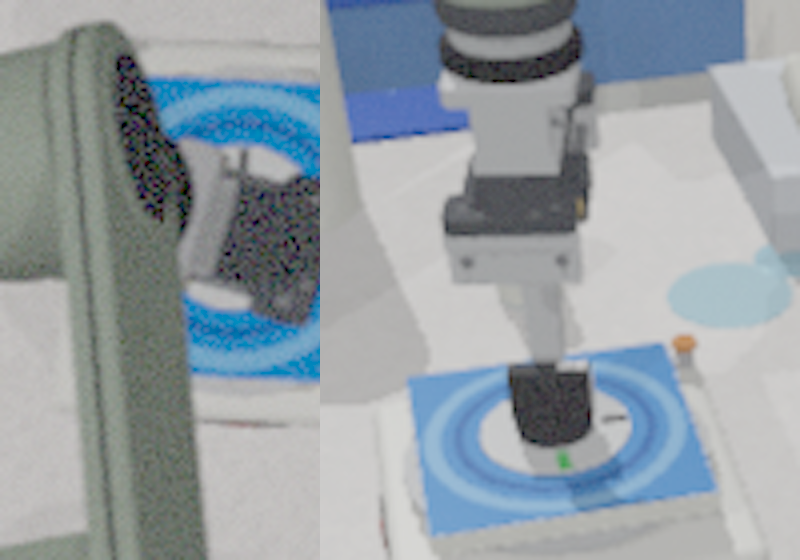

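The picture agrees with the reported x and y. In side view, though, the tool sits about 12 px higher than its reported z implies, which puts the tips roughly 33 mm higher, just above the knob top. I'll reopen and go down in stages, watching the force.

Call:
carry_out --pt "0 0 0 0 0 0" --pt "0 0 0 0 0 0" --pt "0 0 0 0 0 0" --pt "0 0 0 0 0 0" --pt "0 0 0 0 0 0" --pt "0 0 0 0 0 0" --pt "0 0 0 0 0 0" --pt "0 0 0 0 0 0" --grip 0.4

```text
t: 4.78
tool_pos: [0.5456, 0.2271, 0.1333]
orientation: [0.121, 0.993, -0.0, 0.0]
force: [0.6, -0.4, -0.5]
opening: 0.0503
```

Call:
carry_out --pt "0 0 0.003 0 0 0" --pt "0 0 0.006 0 0 0" --pt "0 0 0.009 0 0 0" --pt "0 0 0.012 0 0 0" --pt "0 0 0.015 0 0 0" --pt "0 0 0.015 0 0 0" --pt "0 0 0.015 0 0 0"

```text
t: 5.37
tool_pos: [0.5453, 0.227, 0.1178]
orientation: [0.121, 0.993, -0.0, -0.0]
force: [-0.0, -0.3, 0.1]
opening: 0.0564
```

Run:
```python
from h import *
import cv2
go(.545,.227,.133,166.5)
a=cv2.resize(camera("side")[90:190,150:270,::-1],None,fx=5,fy=5,interpolation=cv2.INTER_CUBIC)
g=(np.power(a/255.,.45)*255).astype(np.uint8)
cv2.imwrite("pics/c5.png",g)
```

```text
t 5.37 q [ 14.2  17.9  90.4   0.   71.7 -61.9] pos [0.5453 0.227  0.1178] shift [ 0.0003 -0.0001 -0.0152] rot [-0.  -0.  -0.4] open 0.0564176365379453 F [-0.  -0.3  0.1]
```

View pics/c5.png

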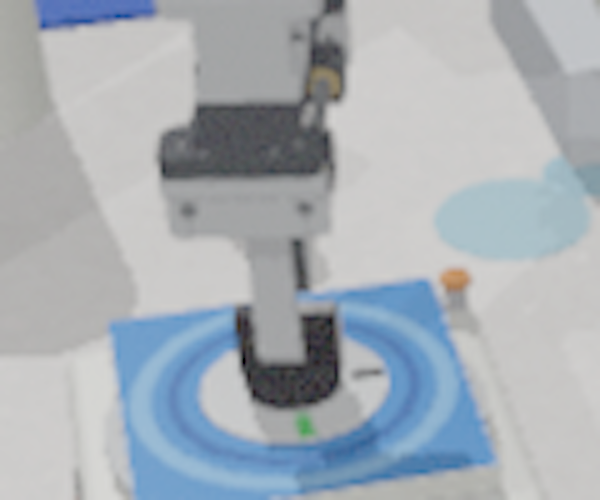

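The near finger's tip is at px (206,162), in front of the bar, at z of about 0.130. There is no contact force. I'll go down another 16 mm and close.

Call:
carry_out --pt "0 0 0.003 0 0 0" --pt "0 0 0.006 0 0 0" --pt "0 0 0.009 0 0 0" --pt "0 0 0.012 0 0 0" --pt "0 0 0.014 0 0 0" --pt "0 0 0.016 0 0 0" --pt "0 0 0.016 0 0 0"

```text
t: 6.0
tool_pos: [0.5452, 0.227, 0.1016]
orientation: [0.121, 0.993, -0.0, -0.001]
force: [0.1, -0.6, 0.9]
opening: 0.0562
```

Call:
carry_out --pt "0 0 0 0 0 0" --pt "0 0 0 0 0 0" --pt "0 0 0 0 0 0" --pt "0 0 0 0 0 0" --pt "0 0 0 0 0 0" --pt "0 0 0 0 0 0" --pt "0 0 0 0 0 0" --pt "0 0 0 0 0 0" --grip 1 --grip_force 25

```text
t: 6.67
tool_pos: [0.5451, 0.2251, 0.1023]
orientation: [0.121, 0.993, -0.002, -0.0]
force: [-1.2, -4.9, 2.6]
opening: 0.0139
```

Run:
```python
from h import *
go(.545,.227,.102,89)
print(read_state()['ft_torque'])
```

```text
t 6.67 q [ 14.2  18.9  91.2  -0.2  70.1 -61.9] pos [0.5451 0.2251 0.1023] shift [0.0006 0.0018 0.0003] rot [-0.2  0.1 77.1] open 0.013850727832567777 F [-1.2 -4.9  2.6]
[-0.88476284  0.16182935  0.0396385 ]
```

Gripped: the opening is 13.9 mm. Now turn about 77° clockwise, with a small recentring shift.

Call:
carry_out --pt "0 -0.002 0 0 0 2" --pt "0 -0.003 0 0 0 6" --pt "0 -0.003 0 0 0 12" --pt "0 -0.003 0 0 0 18" --pt "0 -0.003 0 0 0 24" --pt "0 -0.003 0 0 0 30" --pt "0 -0.003 0 0 0 36" --pt "0 -0.003 0 0 0 40"

```text
t: 7.33
tool_pos: [0.5448, 0.2245, 0.1024]
orientation: [0.455, 0.89, 0.0, -0.0]
force: [-0.8, 0.3, 0.2]
opening: 0.0137
```

Run:
```python
from h import *
go(.545,.224,.102,89)
print(read_state()['ft_torque'])
```

```text
t 7.33 q [ 14.   18.7  91.4   0.   69.9 -21.9] pos [0.5448 0.2245 0.1024] shift [-0.0005 -0.0002  0.0004] rot [ 0.  -0.  36.8] open 0.013701096409690592 F [-0.8  0.3  0.2]
[ 0.05652279 -0.00711849  0.0410997 ]
```

Call:
carry_out --pt "0 0 0 0 0 5" --pt "0 0 0 0 0 11" --pt "0 0 0 0 0 17" --pt "0 0 0 0 0 23" --pt "0 0 0 0 0 29" --pt "0 0 0 0 0 34" --pt "0 0 0 0 0 37" --pt "0 0 0 0 0 37"

```text
t: 8.0
tool_pos: [0.5443, 0.2244, 0.1023]
orientation: [0.713, 0.701, -0.0, -0.001]
force: [-2.6, 0.1, 2.2]
opening: 0.0136
```

Run:
```python
from h import *
import cv2
go(.545,.224,.102,89)
a=cv2.resize(camera("side")[130:190,170:250,::-1],None,fx=8,fy=8,interpolation=cv2.INTER_CUBIC)
g=(np.power(a/255.,.45)*255).astype(np.uint8)
cv2.imwrite("pics/c6.png",g)
```

```text
t 8.0 q [14.  18.7 91.4  0.  69.9 14.9] pos [0.5443 0.2244 0.1023] shift [-0.0004  0.0007  0.0003] rot [-0.1 -0.   0. ] open 0.013561813746445127 F [-2.6  0.1  2.2]
```

View pics/c6.png

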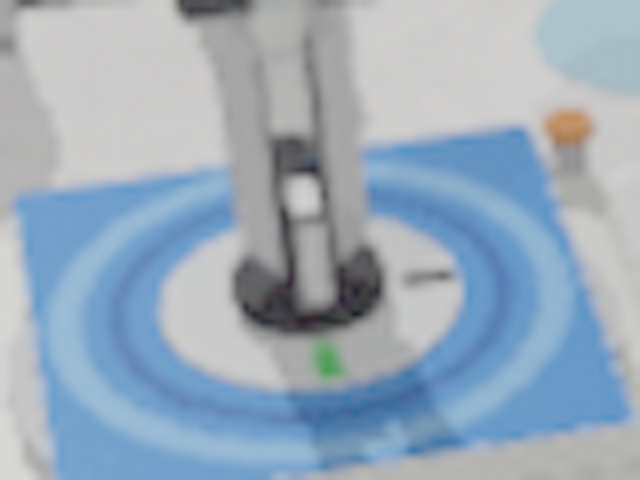

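The knob has turned. The pointer end at (315,305) is near the green mark at (327,360). Release, lift and check.

Call:
carry_out --pt "0 0 0 0 0 0" --pt "0 0 0 0 0 0" --pt "0 0 0 0 0 0" --pt "0 0 0 0 0 0" --pt "0 0 0 0 0 0" --pt "0 0 0 0 0 0" --grip 0.5

```text
t: 8.55
tool_pos: [0.545, 0.2242, 0.1022]
orientation: [0.713, 0.701, 0.0, 0.0]
force: [-0.3, 0.4, -0.7]
opening: 0.0463
```

Call:
carry_out --pt "0 0 -0.01 0 0 0" --pt "0 0 -0.03 0 0 0" --pt "0 0 -0.055 0 0 0" --pt "0 0 -0.085 0 0 0" --pt "0 0.03 -0.11 0 0 0" --pt "0 0.065 -0.12 0 0 0" --pt "0 0.1 -0.12 0 0 0" --pt "0 0.12 -0.12 0 0 0"

```text
t: 9.22
tool_pos: [0.6687, 0.2219, 0.2251]
orientation: [0.713, 0.701, 0.002, 0.002]
force: [-0.3, -0.5, -0.6]
opening: 0.0471
```

Run:
```python
from h import *
import cv2
go(.40,.10,.23,89)
for n in("top","side"): cv2.imwrite(f"pics/{n}7.png",camera(n)[:,:,::-1])
```

```text
t 9.22 q [11.3 26.3 66.  -0.  87.3 12.3] pos [0.6687 0.2219 0.2251] shift [-0.1265 -0.2665 -0.0065] rot [ 0.3 -0.   0. ] open 0.04710442472337335 F [-0.3 -0.5 -0.6]
```

Call:
carry_out --pt "-0.026 -0.015 0 0 0 0" --pt "-0.06 -0.03 0 0 0 0" --pt "-0.09 -0.05 0 0 0 0" --pt "-0.12 -0.07 0 0 0 0" --pt "-0.15 -0.09 0 0 0 0" --pt "-0.18 -0.11 0 0 0 0" --pt "-0.21 -0.13 0 0 0 0" --pt "-0.23 -0.15 0 0 0 0"

```text
t: 9.98
tool_pos: [0.5086, -0.0068, 0.2225]
orientation: [0.713, 0.701, -0.0, 0.0]
force: [-0.2, 0.3, 0.0]
opening: 0.0468
```

Call:
carry_out --pt "-0.02 -0.02 0 0 0 0" --pt "-0.04 -0.04 0 0 0 0" --pt "-0.06 -0.06 0 0 0 0" --pt "-0.08 -0.07 0 0 0 0" --pt "-0.1 -0.08 0 0 0 0" --pt "-0.1 -0.08 0 0 0 0" --pt "-0.1 -0.08 0 0 0 0"

```text
t: 10.57
tool_pos: [0.4286, -0.1037, 0.2225]
orientation: [0.714, 0.701, 0.0, 0.0]
force: [0.2, -0.2, 0.4]
opening: 0.0473
```

Run:
```python
from h import *
import cv2
go(.40,.10,.23,89)
r=lambda x:cv2.resize(x,None,fx=6.6,fy=6.6,interpolation=cv2.INTER_CUBIC)
t=camera("top")[:,:,::-1];s=camera("side")[:,:,::-1]
cv2.imwrite("pics/top8.png",t)
cv2.imwrite("pics/c8.png",cv2.convertScaleAbs(np.hstack([r(t[221:281,159:219]),r(s[135:195,180:240])]),alpha=1.6))
```

```text
t 10.57 q [-24.9  -6.3 104.1   0.   82.1 -23.9] pos [ 0.4286 -0.1037  0.2225] shift [ 0.2032 -0.0323 -0.0074] rot [ 0. -0. -0.] open 0.047300741399265205 F [ 0.2 -0.2  0.4]
```

View pics/c8.png

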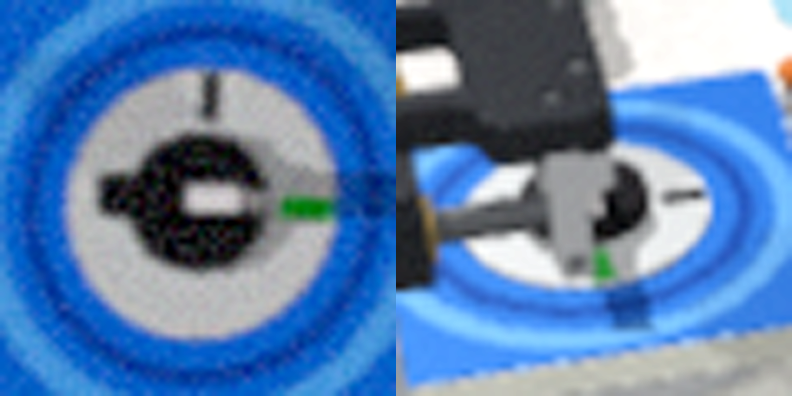

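Run:
```python
from h import *
import cv2
T=lambda x,y,z:ray("top",159+x/6.6-.5,221+y/6.6-.5,z)
ang=lambda v:np.degrees(np.arctan2(v[1],v[0]))
c=T(200,205,.094)
print("green",ang(T(308,208,.094)-c),"black",ang(T(209,95,.094)-c))
w=T(213,198.5,.138);print("bar",ang(w-T(101,193,.138)),"white vs c",ang(w-c), "prior", ang(T(184,150,.138)-T(150,265,.138)))
a=cv2.imread("pics/top0.png").astype(int);b=cv2.imread("pics/top8.png").astype(int)
d=np.abs(a-b).max(2)
print("diff bottle",d[125:175,290:322].mean(),"mean lum",a[125:175,290:322].mean())
```

```text
green -90.01599234808079 black -1.249439856016135
bar -91.22605555536633 white vs c -87.90105559152728 prior -13.181924521797317
diff bottle 6.42375 mean lum 94.144375
```

```bash
python3 -c "
from cell import *
print(close_job())"
```

```text
the job is handed in; nothing more can be done
None
```

I loosened the blue canvas's hub knob by turning it 77° clockwise as seen from above. It never turned the other way, towards the black mark. I then let go, moved the arm clear and handed the job in at about 10.7 s.

**Last checks:**
- **Pointer:** in the top view the bar lies at about -91° (-88° measured from the white pointer patch). The green mark is at about -90°, so they agree within about 2°.
- **Bottle:** its patch of the top picture differs from the first one only by what I take to be image noise, so it stands where it was.
- **Forces:** the net force read after each move stayed at about 6 N or less.
- **Red turntable:** I sent nothing down near it, and the gripper stayed well above it when passing. I did not compare pictures of it.

**What went wrong or disagreed:**
- **First grip missed:** the fingers closed on nothing (opening 0.4 mm), just above the knob.
- **Height mismatch:** the side view showed the tips about 30 mm higher than the reported height and stated finger length imply. I did not find the cause. I reopened and went down another 31 mm by the camera, and the second grip held (opening 13.9 mm).

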